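Pass a cutlery caddy through a two-door wash-up hatch

TASK

Pass the cutlery caddy to the clean side through the two-door hatch: carry it upright, stand it inside the chamber through the open outer door (the leaning one towards the robot), and slide that door fully shut. Only then slide the inner door (on the far side) fully open, so that the caddy can be taken out there. The two doors must never be open together; leave the caddy standing in the chamber and do not disturb the soap bottle, mug and brush.

Things in the scene. Friction and masses are not known exactly. Their poses are not given: they have to be found in the camera images.
- caddy_center (a point): Centre, 62.5 mm above the underside, of the loose white plastic cutlery caddy (0.2 to 0.45 kg): open tub 100 (its x) x 90 (its y) x 70 mm high, upright on the counter. Flat upright handle in the middle, a plate 12 mm thick (y) and 44 mm wide (x), from the rim (7.5 mm above this point) to 62.5 mm above this point. Pinch it along the caddy's y, about 40 mm above this point.
- hatch: Fixed steel pass-through hatch; origin on the counter under the middle of its chamber; x leads through it from the outer side (robot) to the inner, both doors slide open to +y, z up. In its frame (mm): outside x -126 to 90, y -115 to 325, z to 268; y above 115 is a closed bay of the same profile where the doors park. Chamber: see chamber_floor and roof_edge.
- chamber_floor (a point): Middle of the chamber's floor, 12 mm above the hatch's origin. Chamber walls at hatch y -105 and +105 mm; shut inner door's near face at x 78 mm. Stand the caddy here, centre within -10 to 20 mm of this point in hatch x, its x along the hatch's x. Where the outer door is partly shut, use the middle of the free opening in y.
- roof_edge (a point): Middle of the roof's front lower edge: hatch x -20, z 250 mm. The clear plastic roof, 10 mm thick, runs from here to x 75, so nothing goes in from straight above. The front opening leans, from this edge down to x -107, z 12 mm. Go in with the tool tilted about 45 degrees (its upper end towards the robot), moving along the tool's own axis.
- outer_door (a joint): Position of the outer door (aluminium plate 8 mm thick, 214 mm wide, on the leaning front face) in m: 0 = shut, 0.2 = fully open at its stop; opens to the hatch's +y. It starts 0.15 to 0.2 open, when the free opening runs from hatch y -105 mm to y -107 mm + this value. Stays where it is left; sliding takes about 2 to 4 N.
- inner_door (a joint): Position of the inner door (upright aluminium plate 8 mm thick on the hatch's far face) in m: 0 = shut (at the start), 0.2 = fully open at its stop; opens to the hatch's +y. Stays where it is left; sliding takes about 2 to 4 N.
- outer_handle (a point): Upper end of the outer door's black round pull bar (14 mm thick). From here the bar runs 85 mm down along the leaning front (20 degrees from upright, lower end nearer the robot), 27 mm clear of the door plate. Moves with the door; with it shut, at hatch x -70, y -70, z 245 mm. Push it sideways (to hatch -y to shut) with closed fingers whose tips are 20 to 40 mm below this point.
- inner_handle (a point): Centre of the top of the inner door's black upright post (20 mm diameter, 56 mm tall), on a bracket that reaches over the roof. Moves with the door; with it shut, at hatch x 45, y -70, z 330 mm. Push it sideways (to hatch +y to open) with closed fingers whose tips are 20 to 45 mm below this point.
- soap_mid (a point): Middle of a bystander: green soap bottle, 64 mm diameter, 170 mm tall, standing.
- mug_mid (a point): Middle of a bystander: white mug, 80 mm diameter, 90 mm tall, standing.
- brush_mid (a point): A bystander: white washing-up brush, 215 mm long, lying bristles down on the counter; point about in its middle.
Mind the look-alikes: they are no part of the job. What is shaped like the part that bears caddy_center but blue or yellow is not meant.

How it is judged (in metres and radians):
On the way, in this order (a step that is already met when the one before it is completed fails the run):
1. the caddy stands upright on the chamber's floor, the inner door still shut (x of caddy_center in the frame of hatch between -0.04 and 0.04 m and y of caddy_center in the frame of hatch between -0.07 and 0.07 m and z of caddy_center in the frame of hatch between 0.066 and 0.082 m and angle between caddy_center's own z axis and vertical below 0.12 rad and value of joint inner_door below 0.012 m), for 0.2 s.
2. the outer door is fully shut with the caddy inside, the inner door still shut (all of step 1 and value of joint outer_door below 0.01 m), for 0.1 s.
3. the inner door is fully open, the outer shut, the caddy still inside (x of caddy_center in the frame of hatch between -0.04 and 0.04 m and y of caddy_center in the frame of hatch between -0.07 and 0.07 m and z of caddy_center in the frame of hatch between 0.066 and 0.082 m and angle between caddy_center's own z axis and vertical below 0.12 rad and value of joint outer_door below 0.01 m and value of joint inner_door above 0.17 m), for 0.2 s.
At the end, for the whole second after the job is handed in: The caddy stands upright (within 7 degrees) on the floor of the chamber, the outer door is shut (within 10 mm) and the inner door is open by at least 170 of its 200 mm (all of step 3); the robot touches nothing.
It fails at once if both doors open at once (each by more than 12 mm) (value of joint each of outer_door, inner_door above 0.012 m).
It fails at once if the caddy tipped by more than 35 degrees (angle between caddy_center's own z axis and vertical above 0.61 rad).
It fails at once if a bystander moved by more than 40 mm or knocked over (distance of any of soap_mid, mug_mid, brush_mid from where it was at the start of the episode above 0.04 m or angle between any of soap_mid, mug_mid's own z axis and vertical above 0.5 rad).
It also fails if it takes over 61 s, if anything falls off the work surface, if the arm or the gripper's body presses on something with over 40 N, if the wrist force passes 120 N, or if a joint passes its speed limit or range.

ROBOT

A 6-joint arm with a two-finger parallel gripper is mounted at the origin on the work surface. World frame = base frame: x ahead of the robot, y to its left, z up, the work surface at z = 0. Lengths are in mm, angles in rad, forces in N, time in s.
With the tool pointing down it reaches from about 350 to 875 mm from the base axis. Payload 15.5 kg.
Tool frame: the origin (TCP) lies on the centre line of the jaws, within the pads' length; the fingertips stand 11 mm ahead of it and the grasp point (between the pads) lies 8 mm behind it (tips_ahead is the distance from the TCP to the fingertips, in mm); z points along the fingers, x is the direction in which the jaws open and shut, and the axes are right-handed (so a half turn about z gives the same grasp; the last joint's range is limited). The gripper opens to 85 mm and grips with 20 to 120 N. Pads are 22 mm wide; open, the fingers measure 114 mm over their backs; the gripper's body (76 mm by 85 mm) begins 54 mm behind the grasp point. The pads swing forward as they close: fully open they stand 13 mm farther back than shut.
Start: joints at [1.141, 0.494, 1.345, -0, 1.302, -0.096], TCP at [205.358, 590.301, 242.277] pointing down, gripper open.
Joint ranges: [-2.91, 2.91], [-0.82, 2.16], [0.22, 2.67], [-1.22, 4.37], [0.12, 2.79], [-3.08, 3.08]. Speed limits (rad/s): [1.89, 1.89, 2.57, 3.01, 3.01, 3.01].

INTERFACE

Orientations are given as a unit quaternion [x, y, z, w].
In Python, from rig import observe, grab_frame, get_calibration, job_done, tips_ahead gives the robot as it stands. The module is installed in compiled form; this text tells all that it offers.
- The arm moves only by the tool step_arm, never from a script. Its argument "motion" is a list of rows, each a list of 5 numbers: the opening, from 0 (shut) to 1 (fully open), then the shift along the tool's x, y, z in mm, then the turn about the tool's z in degrees. In form: [[grip, dx, dy, dz, turn], ...]. A call has exactly 5 rows; each row shifts and turns the commanded pose from where the row before left it, along the tool's axes as they then stand; what a row does not reach is not made up. A row lasts 1/10 s, in which the tool goes at most 50 mm and 8.59 degrees, less where a joint would pass 70% of its speed; a pose out of reach is approached as far as the arm can. A call with a gripper value outside its range is refused whole. The fingers move at their own pace and stop on an object; "squeeze" is the grip in N (left out, the last holds). Time passes only in rows, so rows that do not move let the fingers close, or fill a call up. It gives the time, the measured TCP pose, the force and the opening at its end, in the units of the state.
- observe(): the state, without advancing time (a new reading comes with each control period).
- grab_frame(name): name is "scene" or "top" or "wrist"; returns (picture, depth): 420x560x3 uint8, red, green, blue; 420x560 float32, mm along the optical axis (not along the pixel's ray), 0 where there is no reading.
- get_calibration(name): a dict with "fov_y" (degrees; the focal length in pixels is half the picture's height over the tangent of half this angle, whatever the lens; pixels are square), "cx", "cy" (the principal point, pixels), "R" (3x3) and "t" (3): a world point X has camera coordinates R X + t; the wrist camera has in their place "hand_eye" (4x4, takes a point from camera to tool coordinates, whose origin is the TCP and whose axes are the tool frame's). Camera axes: x right, y down, z forward; pixel columns grow to the right and rows downward; lengths in mm; the calibration is good to about 2 mm. A picture is of the moment at which its call begins: read the wrist's pose just before it. get_calibration takes no time and is no camera call.
- job_done(): hands the job in, once; it reports no verdict.
The state is a dict: "time_s": time; "qpos": joint angles; "qvel": joint speeds; "joint_efforts": joint torques, N m; "position": TCP position; "orientation": TCP orientation; "contact_force": force on the tool from outside, world axes, zero at the start; "torque": the same for the moment, N m; "gripper_width": finger opening in mm.
Only numpy, scipy, OpenCV 4.12 (cv2) and the standard library are available. Lean on these libraries where they do the work, as an engineer would, in place of code of your own. Each camera call takes 0.05 s, during which the arm holds its last target. There are 200 camera calls.

## Working session

There is one attempt and no reset: what is moved stays moved. The work goes in short steps, Python scripts to look and compute and a tool call to move; the robot and the scene stay as the last step left them, time stands still between calls to the robot, and variables do not carry over. Pictures are saved under pics/ and viewed, about 8 in all and at most 12, crops included, and the job is handed in when it is done.

Besides the shell and the picture viewer there is one more tool, called after ">>>" in YAML: its name, and indented under it one key for each argument. step_arm: Moves the arm, as the interface text tells. Its arguments: {"type":"object","properties":{"motion":{"type":"array"},"squeeze":{"type":"number"}},"required":["motion"]}

```bash
mkdir -p pics
cat > h.py <<'E'
import numpy as np, cv2
from rig import observe, grab_frame, get_calibration, job_done, tips_ahead
from scipy.spatial.transform import Rotation as Ro
def cam(n):
    s=observe(); p,d=grab_frame(n); c=get_calibration(n)
    f=p.shape[0]/2/np.tan(np.radians(c["fov_y"])/2)
    if "R" in c: R,t=np.array(c["R"]),np.array(c["t"])
    else:
        H=np.array(c["hand_eye"]); Rt=Ro.from_quat(s["orientation"]).as_matrix()
        Rw=Rt@H[:3,:3]; tw=Rt@H[:3,3]+np.array(s["position"]); R=Rw.T; t=-Rw.T@tw
    return p,d,f,c["cx"],c["cy"],R,t
def cloud(v):
    p,d,f,cx,cy,R,t=v
    y,x=np.mgrid[:d.shape[0],:d.shape[1]]
    P=np.stack([(x-cx)*d/f,(y-cy)*d/f,d],-1)
    W=(P-t)@R; W[d==0]=np.nan
    return W
def save(v,name,box=None,k=1):
    p=v[0][:,:,::-1]
    if box: p=p[box[1]:box[3],box[0]:box[2]]
    cv2.imwrite("pics/"+name,cv2.resize(p,None,fx=k,fy=k,interpolation=cv2.INTER_CUBIC))
E
python3 - <<'E'
from h import *
import pickle
V={n:cam(n) for n in("scene","top")}
pickle.dump(V,open("v0.pkl","wb"))
im=np.hstack([V["scene"][0],V["top"][0]])[:,:,::-1]
for n in V: save(V[n],n+"0.png")
print(observe(),tips_ahead() if callable(tips_ahead) else tips_ahead)
for n in V: print(n,get_calibration(n))
E
```

```text
{'time_s': 0.1, 'qpos': array([ 1.14049823e+00,  4.94168369e-01,  1.34603492e+00, -2.30810197e-06,
        1.30252259e+00, -9.55132881e-02]), 'qvel': array([-1.85579642e-04, -6.38868198e-07, -2.54860844e-03, -2.95188706e-04,
       -1.13926863e-03,  1.13248054e-03]), 'joint_efforts': array([ 2.81787170e-04, -8.83580661e+01, -3.84561539e+01, -1.83777825e-04,
        5.16754633e-03, -1.05673575e-05]), 'position': array([205.23270103, 590.02310009, 241.74205973]), 'orientation': array([ 8.15035252e-01,  5.79411095e-01, -4.90457415e-04,  2.83726620e-04]), 'contact_force': array([-0.29326324, -0.04968928, -0.56697941]), 'torque': array([-0.01961849, -0.02103003, -0.03574478]), 'gripper_width': 85.26519147622129} 11.0
scene {'fov_y': 45.618258873432886, 'cx': 279.48293847467835, 'cy': 211.21229106110016, 'R': array([[ 0.752     , -0.65913961,  0.00556572],
       [-0.62192697, -0.71229195, -0.32534139],
       [ 0.21840981,  0.24119525, -0.94558025]]), 't': array([-417.5893399 ,  353.15571707, 1644.89271523])}
top {'fov_y': 53.229624362042706, 'cx': 281.21920561969756, 'cy': 205.03823516663613, 'R': array([[-0.01372206, -0.9997818 ,  0.01575003],
       [-0.98204666,  0.01051155, -0.18834508],
       [ 0.18813842, -0.01805175, -0.98197661]]), 't': array([ -44.93921473,  512.45995802, 1216.46465394])}
```

View pics/scene0.png

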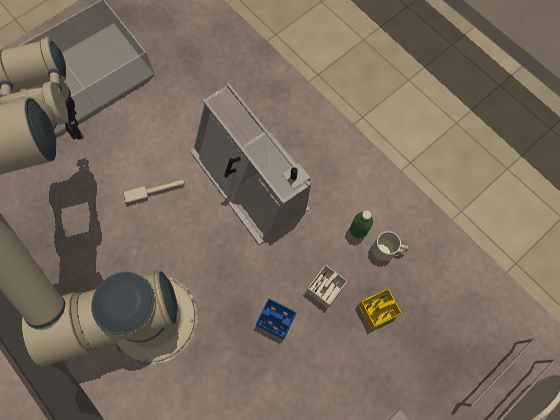

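View pics/top0.png

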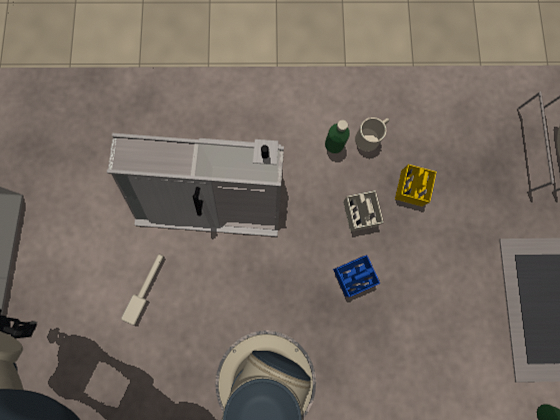

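The scene view shows the white caddy at (326,287), and the top view shows it at (364,211). Look-alikes in the top view are the blue tub at (356,277), the yellow tub at (416,184) and the white mug at (371,133). I choose the white tub at (364,211).

Run:
```python
from h import *
import pickle
V=pickle.load(open("v0.pkl","rb"))
C=[cloud(V[n]).reshape(-1,3) for n in V]
W=np.vstack(C); col=np.vstack([V[n][0].reshape(-1,3) for n in V]).astype(int)
src=np.repeat([0,1],len(C[0]))
np.set_printoptions(precision=1,suppress=True)
ct=cloud(V["top"])
for px in [(364,211),(356,277),(416,184),(265,150),(197,190),(197,212),(150,150),(240,160),(342,126),(370,133),(150,280),(112,137),(282,147),(194,160),(275,232),(136,222),(214,234)]:
    print(px,ct[px[1],px[0]])
cs=cloud(V["scene"])
for px in [(326,287),(293,173),(235,158),(227,175)]: print("s",px,cs[px[1],px[0]])
# caddy
c0=ct[211,364]
for s in (0,1):
  m=(src==s)&(np.hypot(W[:,0]-c0[0],W[:,1]-c0[1])<85)
  for a,b in [(20,60),(62,76),(80,140),(100,130)]:
    q=W[m&(W[:,2]>a)&(W[:,2]<b)]
    if len(q)>5: print("caddy",s,a,b,len(q),cv2.minAreaRect(q[:,:2].astype(np.float32)),q.mean(0))
# hatch top
  m=(src==s)&(W[:,2]>255)&(W[:,2]<275)&(W[:,0]>300)&(W[:,0]<900)&(abs(W[:,1])<600)
  q=W[m]; print("roof",s,len(q),cv2.minAreaRect(q[:,:2].astype(np.float32)),q[:,2].mean())
  m=(src==s)&(W[:,2]>315)&(W[:,2]<345)&(W[:,0]>300)&(W[:,0]<900)&(W[:,1]>-400)&(W[:,1]<400)
  print("post",s,m.sum(),W[m].mean(0) if m.any() else 0)
  m=(src==s)&(col.max(1)<45)&(W[:,2]>140)&(W[:,2]<260)&(W[:,0]>300)&(W[:,0]<900)&(W[:,1]>-400)&(W[:,1]<400)
  q=W[m]
  if len(q): print("bar",s,len(q),q[np.argsort(-q[:,2])[:8]].mean(0),q[np.argsort(q[:,2])[:8]].mean(0),q.mean(0))
v=V["top"]; save(v,"c1.png",(310,100,450,310),4) if 0 else save(v,"c1.png",(100,110,400,250),2.6)
```

```text
(364, 211) [ 485.7 -294.6   78.3]
(356, 277) [ 293.5 -253.1  124. ]
(416, 184) [ 570.  -460.7   61.9]
(265, 150) [592.7  -9.  330.2]
(197, 190) [518.7 169.3 232.3]
(197, 212) [469.1 176.4 186. ]
(150, 150) [619.8 287.7 256. ]
(240, 160) [589.9  56.5 259.6]
(342, 126) [ 715.8 -224.8  168. ]
(370, 133) [ 756.5 -344.2    1.6]
(150, 280) [294.7 341.7  19.6]
(112, 137) [750.  489.4   0.2]
(282, 147) [621.4 -51.3 266.5]
(194, 160) [592.  174.4 256.1]
(275, 232) [435.1 -31.6   9.8]
(136, 222) [471.5 396.1   7.4]
(214, 234) [432.7 157.2  -2.6]
s (326, 287) [ 477.9 -308.3  117.5]
s (293, 173) [591.4 -15.8 332.2]
s (235, 158) [518.3 173.3 232.8]
s (227, 175) [473.7 167.1 175.8]
caddy 0 20 60 170 ((494.8465270996094, -301.31414794921875), (99.30990600585938, 86.06327056884766), 10.59434986114502) [ 493. -297.   41.]
caddy 0 62 76 226 ((496.40753173828125, -300.7441101074219), (100.86564636230469, 90.30264282226562), 9.891708374023438) [ 495.5 -299.3   68.5]
caddy 0 80 140 67 ((496.1518249511719, -300.9311828613281), (45.38053512573242, 12.105113983154297), 11.107254981994629) [ 493.8 -301.9  11
[... 494 characters left out ...]
49560547) [ 491.7 -296.5   40.6]
caddy 1 62 76 333 ((492.3123474121094, -299.3255310058594), (100.68659973144531, 90.98805236816406), 10.73901081085205) [ 491.3 -298.    68.3]
caddy 1 80 140 119 ((491.8211669921875, -298.54058837890625), (43.019622802734375, 12.906590461730957), 11.701107025146484) [ 490.5 -297.   113.1]
caddy 1 100 130 89 ((491.9376220703125, -298.5164794921875), (42.781768798828125, 12.906590461730957), 11.701107025146484) [ 491.4 -297.6  119.7]
roof 1 6828 ((596.3651123046875, 167.74685668945312), (440.2221984863281, 116.40977478027344), 85.03213500976562) 261.1161872683506
post 1 61 [595.2  -8.1 327.1]
bar 1 183 [569.7 200.4 256. ] [605.3 -23.6 152. ] [500.1 163.5 212.1]
```

View pics/c1.png

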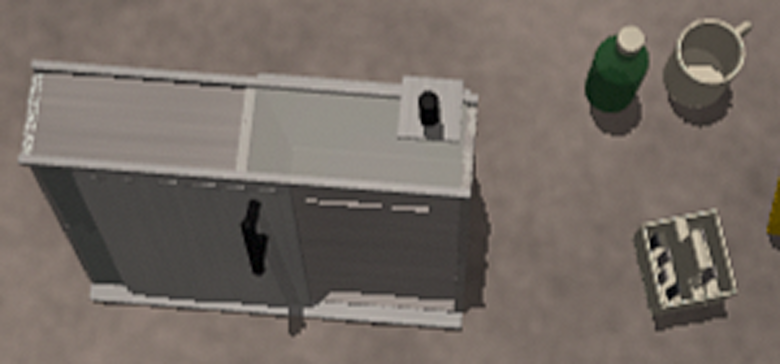

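White caddy chosen (crop around px (690,265), white with cutlery); the hatch shows the outer door open about 0.17, with the right-hand opening free. One catch: `step_arm` can't tilt the tool. I'll enter with a vertical tool and grip the near end of the handle, set the caddy just inside the sill, then push it deeper with closed fingertips.

>>> step_arm:
  motion:
    - [1,0,0,-8,-8]
    - [1,0,0,-8,-8]
    - [1,0,0,-8,-8]
    - [1,0,0,-6,-5.8]
    - [1,0,0,0,0]
  squeeze: 50

```text
time_s: 0.6
position: [205.4, 590.5, 272.7]
orientation: [0.638, 0.77, 0.0, -0.0]
contact_force: [-0.5, 0.7, -0.5]
gripper_width: 85.6
```

>>> step_arm:
  motion:
    - [1,-46,8,0,0]
    - [1,-46,8,0,0]
    - [1,-46,8,0,0]
    - [1,-46,8,0,0]
    - [1,-46,8,0,0]

```text
time_s: 1.1
position: [287.1, 369.7, 271.8]
orientation: [0.64, 0.768, -0.0, 0.0]
contact_force: [1.6, 0.8, 0.4]
gripper_width: 85.4
```

```bash
cat >> h.py <<'E'
def to(x,y,z,th=None):
    s=observe(); R=Ro.from_quat(s["orientation"]).as_matrix(); p=np.array(s["position"])
    yaw=np.degrees(np.arctan2(R[1,0],R[0,0]))
    print("t",round(s["time_s"],2),"pos",p.round(1),"yaw",yaw.round(2),"tilt",np.degrees(np.arccos(-R[2,2])).round(2),"F",np.array(s["contact_force"]).round(1),"w",round(s["gripper_width"],1))
    print("tool shift",(R.T@(np.array([x,y,z])-p)).round(1), "" if th is None else "turn %.1f"%-(th-yaw))
E
python3 -c "
from h import *
to(483,-302,266,100.6)"
```

```text
t 1.1 pos [287.1 369.7 271.8] yaw 100.42 tilt 0.03 F [1.6 0.8 0.4] w 85.4
tool shift [-696.1   71.2    6.1] turn -0.2
```

>>> step_arm:
  motion:
    - [1,-46,8,0,0]
    - [1,-46,8,0,0]
    - [1,-46,8,0,0]
    - [1,-46,8,0,0]
    - [1,-46,8,0,0]

```text
time_s: 1.6
position: [368.8, 151.1, 272.0]
orientation: [0.64, 0.768, -0.0, -0.0]
contact_force: [1.7, 0.3, 0.2]
gripper_width: 85.4
```

>>> step_arm:
  motion:
    - [1,-42,-5,0,0]
    - [1,-42,-5,0,0]
    - [1,-42,-5,0,0]
    - [1,-42,-5,0,0]
    - [1,-42,-5,0,0]

```text
time_s: 2.1
position: [382.4, -59.8, 272.1]
orientation: [0.64, 0.768, 0.0, -0.0]
contact_force: [1.1, 0.7, 0.4]
gripper_width: 85.4
```

>>> step_arm:
  motion:
    - [1,-46,10,0,0]
    - [1,-46,10,0,0]
    - [1,-46,10,0,0]
    - [1,-46,10,0,0]
    - [1,-46,10,0,0]

```text
time_s: 2.6
position: [474.5, -276.9, 271.7]
orientation: [0.64, 0.768, 0.0, -0.0]
contact_force: [0.9, -0.6, 0.0]
gripper_width: 85.6
```

```bash
python3 -c "
from h import *
to(481,-302,240,100.6)
v=cam('wrist'); W=cloud(v); c=v[0].astype(int)
q=W[(W[...,2]>95)&(W[...,2]<135)&(np.hypot(W[...,0]-494,W[...,1]+300)<50)].astype(np.float32)
print(len(q),cv2.minAreaRect(q[:,:2]),q.mean(0),q[:,2].max())
q=W[(W[...,2]>62)&(W[...,2]<76)&(np.hypot(W[...,0]-494,W[...,1]+300)<85)].astype(np.float32)
print(len(q),cv2.minAreaRect(q[:,:2]))
save(v,'w1.png')
"
```

```text
t 2.6 pos [ 474.5 -276.9  271.7] yaw 100.37 tilt 0.04 F [ 0.9 -0.6  0. ] w 85.6
tool shift [-25.9   1.8  31.7] turn -0.2Traceback (most recent call last):
  File "<string>", line 6, in <module>
    print(len(q),cv2.minAreaRect(q[:,:2]),q.mean(0),q[:,2].max())
                 ~~~~~~~~~~~~~~~^^^^^^^^^
cv2.error: OpenCV(4.12.0) /io/opencv/modules/imgproc/src/convhull.cpp:143: error: (-215:Assertion failed) total >= 0 && (depth == CV_32F || depth == CV_32S) in function 'convexHull'
```

```bash
python3 -c "
from h import *
v=cam('wrist'); W=cloud(v)
save(v,'w1.png'); print(np.isfinite(W[...,2]).mean(),np.nanpercentile(W.reshape(-1,3),[2,50,98],axis=0),get_calibration('wrist'))
"
```

```text
0.9958163265306123 [[ 3.15099120e+02 -5.62945736e+02 -2.55349656e+00]
 [ 4.77837913e+02 -2.70969620e+02 -3.96023069e-01]
 [ 7.70526606e+02 -2.62484037e+01  3.37312739e+02]] {'fov_y': 58.374556505819065, 'cx': 273.46483448533394, 'cy': 205.68226670045837, 'hand_eye': array([[ 9.99999922e-01,  3.78160688e-04,  1.14510084e-04,
         4.14688243e-01],
       [-3.94892272e-04,  9.46746836e-01,  3.21978685e-01,
        -8.26954367e+01],
       [ 1.33476210e-05, -3.21978705e-01,  9.46746911e-01,
        -1.30511054e+02],
       [ 0.00000000e+00,  0.00000000e+00,  0.00000000e+00,
         1.00000000e+00]])}
```

View pics/w1.png

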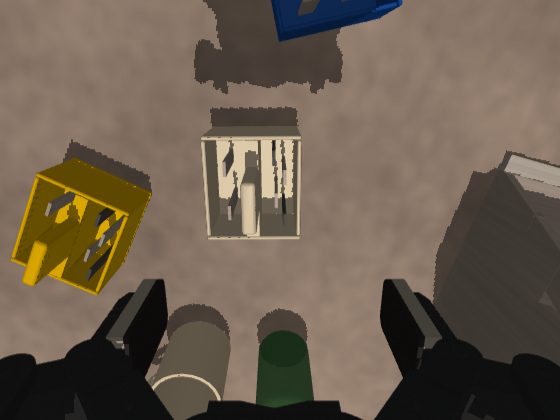

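The white caddy is at px (252,188) with its handle top at (249,207), the yellow one is to the left, and the soap and mug are at the bottom.

```bash
python3 -c "
from h import *
v=cam('wrist'); W=cloud(v)
for p in [(249,190),(249,207),(249,230),(204,140),(299,136),(208,238),(299,238)]: print(p,W[p[1],p[0]].round(1),v[1][p[1],p[0]])
q=W[150:242,235:262].reshape(-1,3); q=q[q[:,2]>95].astype(np.float32); print(len(q))
if len(q): print(cv2.minAreaRect(q[:,:2]),q.max(0))
to(481,-302,240,100.6)
"
```

```text
(249, 190) [ 478.5 -298.1  123.4] 290.01523
(249, 207) [ 492.2 -296.   123.2] 294.63165
(249, 230) [ 511.3 -292.9  123.6] 300.5203
(204, 140) [ 456.6 -345.4   68.7] 332.13898
(299, 136) [ 447.3 -257.2   -0.6] 399.7731
(208, 238) [ 550.  -330.4   68. ] 363.28174
(299, 238) [ 563.5 -233.4   -1.8] 439.09125
985Traceback (most recent call last):
  File "<string>", line 6, in <module>
    if len(q): print(cv2.minAreaRect(q[:,:2]),q.max(0))
                     ~~~~~~~~~~~~~~~^^^^^^^^^
cv2.error: OpenCV(4.12.0) /io/opencv/modules/imgproc/src/convhull.cpp:143: error: (-215:Assertion failed) total >= 0 && (depth == CV_32F || depth == CV_32S) in function 'convexHull'
```

```bash
python3 -c "
from h import *
v=cam('wrist'); W=cloud(v)
q=W[150:242,225:275].reshape(-1,3); 
for a in (95,118):
  k=np.ascontiguousarray(q[q[:,2]>a][:,:2],dtype=np.float32); print(len(k),cv2.minAreaRect(k))
q=W[100:270,180:330].reshape(-1,3); k=np.ascontiguousarray(q[(q[:,2]>62)&(q[:,2]<76)][:,:2],dtype=np.float32); print(len(k),cv2.minAreaRect(k))
to(483,-300,266,100.6)
"
```

```text
993 ((495.3909912109375, -299.9048156738281), (43.89164733886719, 12.143793106079102), 10.703048706054688)
803 ((495.4017028808594, -299.9529113769531), (43.89161682128906, 12.047086715698242), 10.671998977661133)
2839 ((495.66473388671875, -299.93743896484375), (99.75138854980469, 90.0709228515625), 10.750763893127441)
t 2.8 pos [ 474.1 -275.4  271.3] yaw 100.38 tilt 0.09 F [0.2 0.4 0.8] w 85.0
tool shift [-25.8   4.3   5.3] turn -0.2
```

>>> step_arm:
  motion:
    - [1,-14,1.6,20,-0.3]
    - [1,-14,1.6,20,0]
    - [1,0,0,30,0]
    - [1,0,0,30,0]
    - [1,0,0,20,0]

```text
time_s: 3.3
position: [481.7, -299.9, 150.5]
orientation: [0.637, 0.771, 0.0, -0.001]
contact_force: [0.7, 0.4, -0.6]
gripper_width: 85.3
```

```bash
python3 -c "
from h import *
to(482.2,-302.4,94.5,100.7)"
```

```text
t 3.3 pos [ 481.7 -299.9  150.5] yaw 100.85 tilt 0.14 F [ 0.7  0.4 -0.6] w 85.3
tool shift [-2.6  0.2 56. ] turn 0.2
```

>>> step_arm:
  motion:
    - [1,-2.5,0,28,0]
    - [1,0,0,28,0]
    - [0,0,0,0,0]
    - [0,0,0,0,0]
    - [0,0,0,0,0]
  squeeze: 50

```text
time_s: 3.8
position: [483.8, -304.3, 97.8]
orientation: [0.637, 0.771, 0.0, 0.001]
contact_force: [0.0, 0.6, -0.1]
gripper_width: 43.8
```

>>> step_arm:
  motion:
    - [0,0,0,0,0]
    - [0,0,0,0,0]
    - [0,0,0,0,0]
    - [0,0,0,-10,0]
    - [0,0,0,-10,0]

```text
time_s: 4.3
position: [483.1, -304.2, 116.9]
orientation: [0.637, 0.771, -0.0, -0.0]
contact_force: [0.2, 0.1, -3.7]
gripper_width: 11.8
```

Run:
```python
from h import *
import pickle
to(482.2,-302.4,94.5,100.7)
V=pickle.load(open("v0.pkl","rb"))
np.set_printoptions(precision=1,suppress=True)
# hatch yaw refine: long edges of roof points
for n in V:
  W=cloud(V[n]).reshape(-1,3)
  q=W[(W[:,2]>250)&(W[:,2]<275)&(W[:,0]>450)&(W[:,0]<750)&(W[:,1]>-100)&(W[:,1]<450)]
  for it in range(1):
    for a in (84.5,85.5,86.5):
      a=np.radians(a); yh=np.array([np.cos(a),np.sin(a)]); xh=np.array([yh[1],-yh[0]])
      X=q[:,:2]@xh; Y=q[:,:2]@yh
      lo=[];hi=[];yc=[]
      for b in np.arange(Y.min()+30,Y.max()-90,15):
        s=(Y>b)&(Y<b+15)
        if s.sum()>8: lo.append(X[s].min());hi.append(X[s].max());yc.append(b)
      print(n,np.degrees(a),"front slope deg %.2f back %.2f"%tuple(np.degrees(np.polyfit(yc,h,1)[0]) for h in (lo,hi)),np.median(lo),np.median(hi),Y.min(),Y.max())
```

```text
t 4.3 pos [ 483.1 -304.2  116.9] yaw 100.91 tilt 0.04 F [ 0.2  0.1 -3.7] w 11.8
tool shift [ 2.  -0.5 22.4] turn 0.2
scene 84.5 front slope deg -1.17 back -2.61 523.3218157013841 631.0477781202451 0.7867564822744318 448.2184195126263
scene 85.5 front slope deg -0.18 back -1.77 526.0054438950659 635.6235153589512 -8.812206328438315 437.6356835280169
scene 86.5 front slope deg 0.76 back -0.98 528.2174244646376 639.6223909378497 -19.44070892630686 426.9196394747326
top 84.5 front slope deg -0.90 back -2.21 520.0843333871157 627.491938504598 3.9458001602990893 444.6496444960174
top 85.5 front slope deg 0.06 back -1.23 522.5008748227556 630.8983977908512 -6.280712616954711 434.0790038702678
top 86.5 front slope deg 1.06 back -0.19 525.2642572944382 634.6259496002018 -16.815570462234852 424.7103008406062
```

Caddy gripped (width 11.8, about 3.7 N of weight). I'll lift it high, turn to the hatch yaw and move in front of the opening.

>>> step_arm:
  motion:
    - [0,0,0,-30,0]
    - [0,0,0,-45,0]
    - [0,0,0,-45,0]
    - [0,0,0,-45,0]
    - [0,0,0,-45,0]

```text
time_s: 4.8
position: [482.7, -303.9, 329.2]
orientation: [0.637, 0.771, -0.0, 0.0]
contact_force: [1.7, -1.7, -4.6]
gripper_width: 11.7
```

>>> step_arm:
  motion:
    - [0,0,0,-45,5]
    - [0,0,0,-20,5.2]
    - [0,0,0,0,5]
    - [0,0,0,0,0]
    - [0,0,0,0,0]

```text
time_s: 5.3
position: [482.8, -304.0, 391.2]
orientation: [0.732, 0.681, -0.0, -0.0]
contact_force: [-0.5, -0.3, -5.1]
gripper_width: 11.5
```

```bash
python3 -c "
from h import *
to(440,51,391,85.7)"
```

```text
t 5.3 pos [ 482.8 -304.   391.2] yaw 85.87 tilt 0.04 F [-0.5 -0.3 -5.1] w 11.5
tool shift [351.  -68.3   0.4] turn 0.2
```

Go first to world (440,51), a little farther from the hatch, and look.

>>> step_arm:
  motion:
    - [0,20,-14,0,0.2]
    - [0,40,-14,0,0]
    - [0,45,-14,0,0]
    - [0,45,-14,0,0]
    - [0,45,-12,0,0]

```text
time_s: 5.8
position: [429.3, -103.0, 390.8]
orientation: [0.734, 0.68, -0.0, -0.001]
contact_force: [0.6, 0.6, -3.5]
gripper_width: 11.4
```

>>> step_arm:
  motion:
    - [0,45,0,0,0]
    - [0,45,0,0,0]
    - [0,45,0,0,0]
    - [0,21,0,0,0]
    - [0,0,0,0,0]

```text
time_s: 6.3
position: [442.3, 53.4, 390.9]
orientation: [0.732, 0.681, -0.0, -0.001]
contact_force: [0.3, -0.6, -4.7]
gripper_width: 11.3
```

Run:
```python
from h import *
to(460,51,391,85.7)
import pickle
np.set_printoptions(precision=1,suppress=True)
V={n:cam(n) for n in("wrist","top")}
pickle.dump(V,open("v1.pkl","wb")); save(V["wrist"],"w2.png")
```

```text
t 6.3 pos [442.3  53.4 390.9] yaw 85.85 tilt 0.08 F [ 0.3 -0.6 -4.7] w 11.3
tool shift [-1.1 17.8 -0.1] turn 0.2
```

View pics/w2.png

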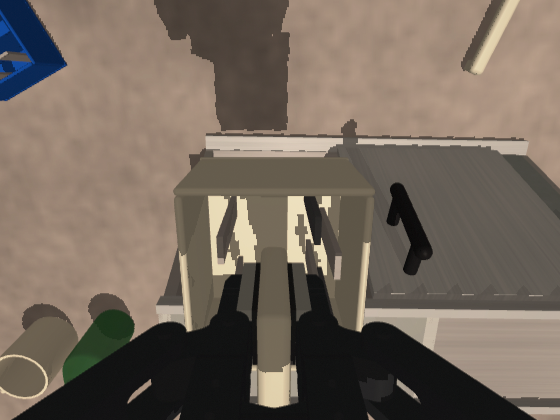

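The wrist view shows the held caddy at (275,250), sill rail at row 135–150 (cols 205–527), front roof edge at row 300, outer door's left edge near col 345, and bar ends at (396,187) and (422,250). Fit the hatch from these.

Run:
```python
from h import *
import pickle
np.set_printoptions(precision=1,suppress=True)
V=pickle.load(open("v1.pkl","rb")); W=cloud(V["wrist"])
for p in [(207,140),(260,140),(400,145),(520,146),(525,150),(355,180),(352,230),(396,187),(422,248),(450,303),(550,303),(165,305),(430,330),(540,340)]: print(p,W[p[1],p[0]])
q=W.reshape(-1,3)
# door plane fit
d=W[165:280,440:500].reshape(-1,3); c=d.mean(0); n=np.linalg.svd(d-c)[2][2]; n*=-np.sign(n[0]); print("door normal",n,"azimuth",np.degrees(np.arctan2(n[1],n[0]))-180,"lean",np.degrees(np.arcsin(n[2])))
# front sill edge: min x per y bin
s=q[(q[:,2]>6)&(q[:,2]<40)&(q[:,0]>380)&(q[:,0]<480)&(q[:,1]>-80)&(q[:,1]<400)]
ys=[];xs=[];zs=[]
for b in np.arange(-60,400,10):
  k=s[(s[:,1]>b)&(s[:,1]<b+10)]
  if len(k)>5: ys.append(b+5);xs.append(k[:,0].min());zs.append(np.median(k[:,2]))
print(np.array(ys),np.array(xs),np.array(zs)); print("sill y range",s[:,1].min(),s[:,1].max())
a=np.polyfit(ys,xs,1); print("yaw",np.degrees(np.arctan(-a[0])),a)
for lo,hi in ((262,275),):
  s=q[(q[:,2]>lo)&(q[:,2]<hi)&(q[:,0]>480)]
  f=[(b+5,s[(abs(s[:,1]-b-5)<5)][:,0].min()) for b in range(-40,330,10) if (abs(s[:,1]-b-5)<5).sum()>3]
  print(np.array(f).T)
# bar
col=V["wrist"][0].astype(int)
m=(col.max(2)<40); m[:175]=0; m[275:]=0; m[:,:385]=0; m[:,440:]=0
b=W[m]; b=b[b[:,2]>140]; 
print("bar",len(b),b[np.argsort(-b[:,2])[:15]].mean(0),b[np.argsort(b[:,2])[:15]].mean(0))
# door left edge
e=W[200:280,330:372]
for r in range(0,80,16): print(e[r,::3,1].round(0),e[r,::3,2].round(0))
```

```text
(207, 140) [432.7 -35.7   8.7]
(260, 140) [438.   36.1   7.7]
(400, 145) [458.5 226.4   8.4]
(520, 146) [471.5 389.8   9. ]
(525, 150) [477.6 397.5   8.9]
(355, 180) [408.2  95.  349.1]
(352, 230) [438.1  95.6 338.6]
(396, 187) [467.8 171.  171.4]
(422, 248) [496.6 169.1 247.8]
(450, 303) [544.8 192.1 254.6]
(550, 303) [552.2 275.7 252.7]
(165, 305) [524.2 -38.5 263.3]
(430, 330) [566.5 175.2 259.3]
(540, 340) [583.  267.6 259.6]Traceback (most recent call last):
  File "<stdin>", line 8, in <module>
    u, s, vh = gufunc(a, signature=signature)
               ~~~~~~^^^^^^^^^^^^^^^^^^^^^^^^
    raise LinAlgError("SVD did not converge")
numpy.linalg.LinAlgError: SVD did not converge
```

Run:
```python
from h import *
import pickle
np.set_printoptions(precision=1,suppress=True,linewidth=200)
V=pickle.load(open("v1.pkl","rb")); W=cloud(V["wrist"])
q=W.reshape(-1,3); q=q[np.isfinite(q[:,0])]
d=W[165:270,445:500].reshape(-1,3); d=d[np.isfinite(d[:,0])]; c=d.mean(0); n=np.linalg.svd(d-c)[2][2]; n*=-np.sign(n[0]); print("door normal azimuth",np.degrees(np.arctan2(-n[1],-n[0])),"lean",np.degrees(np.arcsin(n[2])),c)
s=q[(q[:,2]>5)&(q[:,2]<40)&(q[:,0]>380)&(q[:,0]<480)&(q[:,1]>-80)&(q[:,1]<420)]
A=[]
for b in np.arange(-60,400,10):
  k=s[(s[:,1]>b)&(s[:,1]<b+10)]
  if len(k)>5: A.append((b+5,k[:,0].min(),k[:,2].max()))
A=np.array(A); print(A[::3].T); print("sill y",s[:,1].min(),s[:,1].max())
a=np.polyfit(A[:,0],A[:,1],1); print("sill yaw",-np.degrees(np.arctan(a[0])),a)
s=q[(q[:,2]>250)&(q[:,2]<275)&(q[:,0]>480)]
f=np.array([(b+5,s[(abs(s[:,1]-b-5)<5)][:,0].min()) for b in range(-40,330,10) if (abs(s[:,1]-b-5)<5).sum()>3])
print(f[::3].T); a=np.polyfit(f[:,0],f[:,1],1); print("roof yaw",-np.degrees(np.arctan(a[0])))
print(q[(q[:,2]>255)&(q[:,2]<275)][:,1].min())
```

```text
door normal azimuth -5.0368471146855756 lean 20.02892035007455 [510.3 259.2 148.8]
[[-35.   -5.   25.   55.   85.  115.  145.  175.  205.  235.  265.  295.  325.  355.  385. ]
 [425.9 429.1 431.1 434.1 437.  439.3 442.  444.7 447.2 449.7 452.5 455.2 458.1 460.3 463.2]
 [ 26.9  13.6  12.2  12.5  12.6  12.6  39.7  39.9  39.9  39.8  39.9  39.9  39.6  39.6  11.7]]
sill y -39.79677023353554 400.6847944125557
sill yaw -5.084622390350598 [  0.1 429.1]
[[-35.   55.  125.  155.  185.  215.  245.  275. ]
 [523.4 599.9 537.9 540.2 542.9 545.9 548.  551.1]]
roof yaw -0.6338220041528518
-47.868242844730645
```

```bash
cat >> h.py <<'E'
O=np.array([560.,64.7]); ph=np.radians(-5.05); XH=np.array([np.cos(ph),np.sin(ph)]); YH=np.array([-XH[1],XH[0]])
def toh(hx,hy,z,th=84.95):
    p=O+hx*XH+hy*YH; to(p[0],p[1],z,th); q=np.array(observe()["position"][:2])-O; print("hatch xy now",(q@XH).round(1),(q@YH).round(1))
E
python3 -c "
from h import *
toh(-97,-22,130)"
```

```text
t 6.4 pos [442.5  51.1 390.9] yaw 85.69 tilt 0.06 F [-0.1 -0.8 -4. ] w 11.4
tool shift [  1.7  19.2 260.9] turn 0.7
hatch xy now -115.9 -23.9
```

>>> step_arm:
  motion:
    - [0,1.5,9,10,0.7]
    - [0,0,10,25,0]
    - [0,0,0,35,0]
    - [0,0,0,35,0]
    - [0,0,0,35,0]

```text
time_s: 6.9
position: [462.0, 49.7, 249.3]
orientation: [0.739, 0.674, -0.0, -0.0]
contact_force: [1.0, -0.1, -5.0]
gripper_width: 11.5
```

```bash
python3 -c "
from h import *
toh(-97,-22,130)"
```

```text
t 6.9 pos [462.   49.7 249.3] yaw 84.72 tilt 0.01 F [ 1.  -0.1 -5. ] w 11.5
tool shift [  1.5  -0.7 119.3] turn -0.2
hatch xy now -96.3 -23.5
```

>>> step_arm:
  motion:
    - [0,1,0,30,0]
    - [0,0,0,30,0]
    - [0,0,0,30,0]
    - [0,0,0,25,0]
    - [0,0,0,0,0]

```text
time_s: 7.4
position: [460.4, 50.8, 133.3]
orientation: [0.739, 0.674, -0.002, -0.002]
contact_force: [-1.0, -0.9, -3.5]
gripper_width: 11.4
```

>>> step_arm:
  motion:
    - [0,0,8,2,0]
    - [0,0,8,2,0]
    - [0,0,8,0,0]
    - [0,0,0,0,0]
    - [0,0,0,0,0]

```text
time_s: 7.9
position: [486.2, 49.6, 132.7]
orientation: [0.738, 0.674, 0.0, 0.0]
contact_force: [-0.8, 0.7, -4.7]
gripper_width: 11.5
```

```bash
python3 -c "
from h import *
toh(-70,-22,109)
v=cam('scene'); save(v,'s2.png',(170,70,330,260),3)"
```

```text
t 7.9 pos [486.2  49.6 132.7] yaw 84.82 tilt 0.05 F [-0.8  0.7 -4.7] w 11.5
tool shift [-0.4  2.1 23.7] turn -0.1
hatch xy now -72.2 -21.6
```

View pics/s2.png

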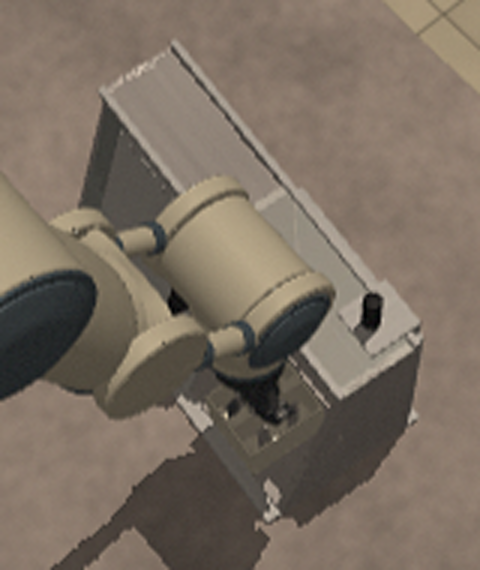

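The wrist housing hangs over the roof (crop (250,260)), with the caddy below in the opening at (265,420). I'll check the housing's height before lowering.

Run:
```python
from h import *
np.set_printoptions(precision=0,suppress=True,linewidth=220)
for n in("scene","top"):
  v=cam(n); W=cloud(v).reshape(-1,3); c=v[0].reshape(-1,3).astype(int)
  h=(W[:,:2]-O)@np.array([XH,YH]).T
  m=(W[:,2]>275)&(h[:,0]>-180)&(h[:,0]<60)&(h[:,1]>-140)&(h[:,1]<100)&~((h[:,0]>20)&(h[:,1]<-40))
  hh=h[m]; z=W[m,2]
  print(n,m.sum(),"z",np.percentile(z,[0,1,10,50,99]))
  for a in range(-120,60,15):
    k=(hh[:,0]>=a)&(hh[:,0]<a+15)
    if k.sum()>3: print(a,k.sum(),"z min/max",z[k].min(),z[k].max(),"y",hh[k,1].min(),hh[k,1].max())
print(observe()["qpos"].round(3), observe()["joint_efforts"].round(1))
```

```text
scene 3198 z [275. 315. 465. 503. 613.]
-120 448 z min/max 275.31021601579124 516.0292987460186 y -100.4164578057497 45.2697574041536
-105 422 z min/max 276.59672666361143 513.9869044543809 y -106.31295726785568 47.091482808730326
-90 408 z min/max 276.6020870165449 516.2923252616167 y -107.37216560333417 47.53021602813418
-75 372 z min/max 280.6231284502993 516.742380183989 y -105.88744354961347 47.31653864966953
-60 324 z min/max 312.2247871956404 514.9532819105231 y -105.24563278063182 50.38906881459009
-45 249 z min/max 444.6542682441535 507.92436450310146 y -103.28065504544827 47.40402338103182
-30 100 z min/max 428.057756030465 500.004671505942 y -94.63189851948346 49.382659612570286
-15 4 z min/max 450.21759948782204 469.2188798049297 y -88.68800991673437 -87.80222580546597
top 5044 z [310. 331. 476. 504. 611.]
-120 757 z min/max 310.07236335659366 511.69926256990465 y -99.69079017065435 57.13132168691858
-105 696 z min/max 312.36876389541953 513.1187467261087 y -104.65498746283232 59.16463172196481
-90 649 z min/max 471.833983246111 514.6254852431367 y -104.35516435778295 59.82150974998467
-75 588 z min/max 479.38076336863816 514.11128628384 y -103.2178373040309 60.667365730233385
-60 486 z min/max 468.53242455168584 512.0412352934989 y -101.93296001213427 58.039123743961355
-45 357 z min/max 455.4926493113144 507.16697842739364 y -98.80354663833067 51.16209136228621
-30 58 z min/max 460.1990565468316 494.48740706023904 y -89.43462873909768 34.21888193751268
[-0.  0.  2.  0.  1. -2.] [ -0. -73. -26.  -0.  -0.  -0.]
```

The housing bottom is around z 400, so it clears the roof. I'll lower the caddy gently.

>>> step_arm:
  motion:
    - [0,0,2,6,0]
    - [0,0,0,6,0]
    - [0,0,0,5,0]
    - [0,0,0,4,0]
    - [0,0,0,0,0]

```text
time_s: 8.55
position: [487.4, 49.4, 110.6]
orientation: [0.738, 0.674, -0.0, -0.0]
contact_force: [-0.2, 0.2, -4.6]
gripper_width: 11.3
```

```bash
python3 -c "
from h import *
toh(-70,-22,109)"
```

```text
t 8.55 pos [487.4  49.4 110.6] yaw 84.82 tilt 0.07 F [-0.2  0.2 -4.6] w 11.3
tool shift [-0.4  1.   1.6] turn -0.1
hatch xy now -71.0 -21.6
```

>>> step_arm:
  motion:
    - [0,0,0,1,0]
    - [0,0,0,1,0]
    - [0,0,0,0,0]
    - [0,0,0,0,0]
    - [0,0,0,0,0]

```text
time_s: 9.05
position: [487.9, 49.4, 109.4]
orientation: [0.738, 0.674, 0.0, 0.0]
contact_force: [0.1, -0.8, -3.9]
gripper_width: 11.3
```

>>> step_arm:
  motion:
    - [0,0,0,1,0]
    - [0,0,0,0,0]
    - [0,0,0,1,0]
    - [0,0,0,0,0]
    - [0,0,0,0,0]

```text
time_s: 9.55
position: [488.2, 49.6, 108.7]
orientation: [0.738, 0.674, 0.001, 0.001]
contact_force: [-7.5, 1.9, 30.6]
gripper_width: 11.4
```

Floor contact at the predicted height. Release.

>>> step_arm:
  motion:
    - [0,0,0,-1.5,0]
    - [0.4,0,0,0,0]
    - [0.4,0,0,0,0]
    - [0.4,0,0,0,0]
    - [0.4,0,0,-5,0]

```text
time_s: 10.05
position: [487.5, 49.4, 113.4]
orientation: [0.738, 0.674, -0.0, -0.0]
contact_force: [-0.4, 0.4, 0.0]
gripper_width: 34.2
```

>>> step_arm:
  motion:
    - [0.4,0,-4,-20,0]
    - [0.4,0,-8,-30,0]
    - [0.4,0,-8,-30,0]
    - [0.4,0,-20,-20,0]
    - [0.2,0,-30,0,0]

```text
time_s: 10.55
position: [419.8, 55.7, 216.3]
orientation: [0.738, 0.674, 0.002, 0.002]
contact_force: [-0.1, 0.1, -0.4]
gripper_width: 21.3
```

Run:
```python
from h import *
toh(-135,-22,55)
v=cam("wrist"); W=cloud(v); save(v,"w3.png")
q=W[np.isfinite(W[...,0])]; h=(q[:,:2]-O)@np.array([XH,YH]).T
for a,b in((76,88),(100,145)):
  m=(q[:,2]>a)&(q[:,2]<b)&(abs(h[:,0]+50)<70)&(abs(h[:,1]+22)<60)
  if m.sum()>5: print(a,m.sum(),cv2.minAreaRect(np.ascontiguousarray(h[m],dtype=np.float32)),q[m,2].max())
```

```text
t 10.55 pos [419.8  55.7 216.3] yaw 84.81 tilt 0.31 F [-0.1  0.1 -0.4] w 21.3
tool shift [ -0.7   3.  161.3] turn -0.1
hatch xy now -138.9 -21.3
76 1948 ((-58.28518295288086, -21.105426788330078), (90.02272033691406, 99.93408203125), 89.54945373535156) 87.95648015235179
100 1381 ((-58.413612365722656, -20.946792602539062), (43.97715759277344, 11.920308113098145), 0.06317025423049927) 137.66549742408887
```

View pics/w3.png

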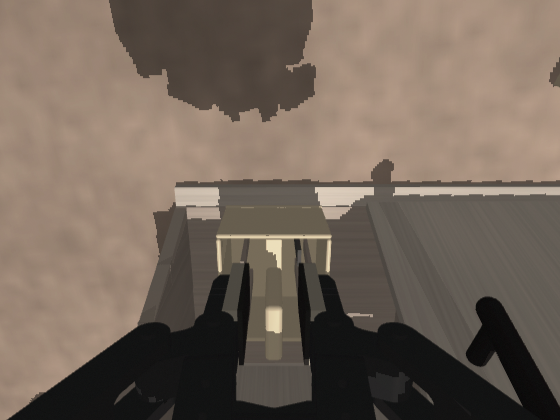

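The caddy stands at hatch (-58,-21), with the handle at px (273,330). Close the fingers, lower them behind the tub's rim (tips at about z 69, so the gripper body stays above the handle), and push.

>>> step_arm:
  motion:
    - [0,0,0,30,0]
    - [0,0,0,40,0]
    - [0,0,0,40,0]
    - [0,0,0,26,0]
    - [0,0,0,0,0]

```text
time_s: 11.1
position: [416.6, 55.7, 75.6]
orientation: [0.738, 0.674, -0.002, -0.002]
contact_force: [0.4, -0.7, -0.0]
gripper_width: -0.5
```

>>> step_arm:
  motion:
    - [0,0,4,0,0]
    - [0,0,4,0,0]
    - [0,0,4,0,0]
    - [0,0,4,0,0]
    - [0,0,4,0,0]

```text
time_s: 11.6
position: [438.8, 53.9, 78.4]
orientation: [0.738, 0.674, 0.0, 0.0]
contact_force: [0.3, 0.3, -0.4]
gripper_width: 0.2
```

```bash
python3 -c "
from h import *
toh(-72,-21,80)"
```

```text
t 11.6 pos [438.8  53.9  78.4] yaw 84.82 tilt 0.07 F [ 0.3  0.3 -0.4] w 0.2
tool shift [ 0.5 47.8 -1.5] turn -0.1
hatch xy now -119.8 -21.4
```

>>> step_arm:
  motion:
    - [0,0,4,-1,0]
    - [0,0,5,0,0]
    - [0,0,5,0,0]
    - [0,0,5,0,0]
    - [0,0,5,0,0]

```text
time_s: 12.1
position: [462.3, 51.7, 78.7]
orientation: [0.738, 0.674, -0.0, -0.0]
contact_force: [-1.3, -0.6, -0.0]
gripper_width: -0.1
```

>>> step_arm:
  motion:
    - [0,0,5,0,0]
    - [0,0,5,0,0]
    - [0,0,3,0,0]
    - [0,0,0,0,0]
    - [0,0,0,0,0]

```text
time_s: 12.6
position: [475.1, 50.6, 78.8]
orientation: [0.738, 0.674, 0.0, 0.0]
contact_force: [-0.1, 0.0, -0.5]
gripper_width: -0.1
```

```bash
cat >> h.py <<'E'
def caddy(n="wrist"):
  v=cam(n); W=cloud(v); q=W[np.isfinite(W[...,0])]; h=(q[:,:2]-O)@np.array([XH,YH]).T
  for a,b in((74,90),(100,145)):
    m=(q[:,2]>a)&(q[:,2]<b)&(abs(h[:,0]+30)<90)&(abs(h[:,1]+22)<58)
    if m.sum()>5: print(a,m.sum(),cv2.minAreaRect(np.ascontiguousarray(h[m],dtype=np.float32)),q[m,2].max())
  return v
E
python3 -c "
from h import *
toh(-72,-21,80); caddy()"
```

```text
t 12.6 pos [475.1  50.6  78.8] yaw 84.82 tilt 0.03 F [-0.1  0.  -0.5] w -0.1
tool shift [ 0.5 11.3 -1.2] turn -0.1
hatch xy now -83.3 -21.5
74 3247 ((-70.54861450195312, -20.9881591796875), (49.588218688964844, 75.1824722290039), 32.60609436035156) 89.9988361154821
100 30661 ((-86.4144058227539, -21.184673309326172), (31.38772201538086, 112.62828826904297), 0.8794776201248169) 144.99781740100718
```

>>> step_arm:
  motion:
    - [0,0,4,0,0]
    - [0,0,4,0,0]
    - [0,0,4,0,0]
    - [0,0,0,0,0]
    - [0,0,-5,0,0]

```text
time_s: 13.15
position: [482.7, 49.9, 78.8]
orientation: [0.738, 0.674, 0.001, 0.001]
contact_force: [1.0, -0.0, -0.4]
gripper_width: 0.2
```

>>> step_arm:
  motion:
    - [0,0,-25,0,0]
    - [0,0,-35,-10,0]
    - [0,0,-10,-40,0]
    - [0,0,0,-45,0]
    - [0,0,0,-45,0]

```text
time_s: 13.65
position: [411.0, 56.4, 220.4]
orientation: [0.738, 0.674, -0.0, -0.0]
contact_force: [1.1, 0.4, -1.2]
gripper_width: 0.3
```

```bash
python3 -c "
from h import *
toh(-72,-21,80); v=caddy(); caddy('scene');caddy('top')
save(v,'w4.png')"
```

```text
t 13.65 pos [411.   56.4 220.4] yaw 84.83 tilt 0.04 F [ 1.1  0.4 -1.2] w 0.3
tool shift [  0.6  75.8 140.3] turn -0.1
hatch xy now -147.7 -21.4
74 549 ((-45.00698471069336, -20.971702575683594), (89.95993041992188, 31.677106857299805), 89.34548950195312) 82.71316562679253
100 542 ((-16.347591400146484, -21.249893188476562), (32.59139633178711, 11.16403579711914), 0.24153146147727966) 137.62809048972892
74 159 ((-23.515132904052734, -22.864227294921875), (72.40057373046875, 92.59852600097656), 0.5874156355857849) 89.18633986442744
100 70 ((-13.931368827819824, -23.43539810180664), (13.47192096710205, 37.50769805908203), 87.55224609375) 142.73434152878863
```

View pics/w4.png

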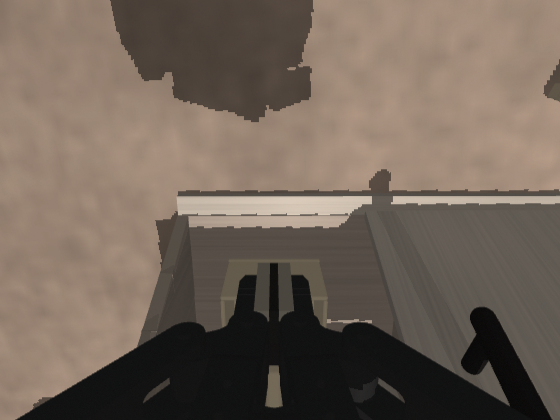

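The caddy is inside at hatch (-11,-21) and upright; tub rear edge at row 262, and the outer door's bar top is at (482,315). Now move to the +y side of the bar.

>>> step_arm:
  motion:
    - [0,30,0,-4,0]
    - [0,40,0,-4,0]
    - [0,45,0,0,0]
    - [0,40,0,0,0]
    - [0,11,0,0,0]

```text
time_s: 14.3
position: [426.7, 224.6, 225.5]
orientation: [0.738, 0.675, -0.0, -0.0]
contact_force: [-0.4, 0.0, -0.2]
gripper_width: 0.1
```

>>> step_arm:
  motion:
    - [0,0,20,0,0]
    - [0,0,25,0,0]
    - [0,0,15,0,0]
    - [0,0,7,0,0]
    - [0,0,0,0,0]

```text
time_s: 14.8
position: [493.9, 215.0, 225.8]
orientation: [0.739, 0.674, -0.001, -0.0]
contact_force: [-0.6, -0.5, 0.1]
gripper_width: -0.4
```

```bash
python3 -c "
from h import *
toh(-80,120,228)
v=cam('wrist'); W=cloud(v); q=W[np.isfinite(W[...,0])]; c=v[0][np.isfinite(W[...,0])].astype(int); h=(q[:,:2]-O)@np.array([XH,YH]).T
m=(c.max(1)<45)&(q[:,2]>150)&(q[:,2]<262)&(h[:,1]>60)&(h[:,1]<125)
print(m.sum()); 
if m.sum(): print(h[m].min(0),h[m].max(0),q[m,2].min(),q[m,2].max())
"
```

```text
t 14.8 pos [493.9 215.  225.8] yaw 84.77 tilt 0.08 F [-0.6 -0.5  0.1] w -0.4
tool shift [-23.9  -0.8  -2.2] turn -0.2
hatch xy now -79.1 143.9
5053
[-104.29304372   94.89115406] [-36.53415049 124.98672872] 162.3704160390928 261.9764837935175
```

>>> step_arm:
  motion:
    - [0,-10,0,0,0]
    - [0,-10,0,0,0]
    - [0,-10,0,0,0]
    - [0,-10,0,0,0]
    - [0,-10,0,0,0]

```text
time_s: 15.35
position: [488.9, 164.8, 226.8]
orientation: [0.738, 0.674, -0.0, -0.0]
contact_force: [-2.3, 2.8, -0.7]
gripper_width: 0.3
```

>>> step_arm:
  motion:
    - [0,-12,0,0,0]
    - [0,-12,0,0,0]
    - [0,-12,0,0,0]
    - [0,-12,0,0,0]
    - [0,-12,0,0,0]

```text
time_s: 15.85
position: [483.8, 104.9, 226.8]
orientation: [0.738, 0.674, -0.0, -0.0]
contact_force: [-0.9, 2.0, 0.5]
gripper_width: -0.2
```

```bash
python3 -c "
from h import *
toh(-80,-50,228)"
```

```text
t 15.85 pos [483.8 104.9 226.8] yaw 84.81 tilt 0.0 F [-0.9  2.   0.5] w -0.2
tool shift [-83.4  -0.4  -1.2] turn -0.1
hatch xy now -79.4 33.4
```

Pushing smoothly (about 2–3 N); continue.

>>> step_arm:
  motion:
    - [0,-13,0,0,0]
    - [0,-13,0,0,0]
    - [0,-13,0,0,0]
    - [0,-13,0,0,0]
    - [0,-13,0,0,0]

```text
time_s: 16.35
position: [478.0, 40.2, 226.8]
orientation: [0.738, 0.674, 0.0, 0.0]
contact_force: [-0.6, 2.3, 0.9]
gripper_width: 0.0
```

>>> step_arm:
  motion:
    - [0,-5,0,0,0]
    - [0,-4,0,0,0]
    - [0,-3,0,0,0]
    - [0,-2,0,0,0]
    - [0,0,0,0,0]

```text
time_s: 16.85
position: [476.9, 27.2, 226.8]
orientation: [0.738, 0.674, -0.0, 0.0]
contact_force: [-0.4, -0.5, 0.0]
gripper_width: -0.0
```

```bash
python3 -c "
from h import *
toh(-80,-50,228)"
```

```text
t 16.85 pos [476.9  27.2 226.8] yaw 84.83 tilt 0.01 F [-0.4 -0.5  0. ] w -0.0
tool shift [-5.4 -0.5 -1.2] turn -0.1
hatch xy now -79.5 -44.6
```

>>> step_arm:
  motion:
    - [0,-2,0,0,0]
    - [0,-1,0,0,0]
    - [0,-1,0,0,0]
    - [0,-1,0,0,0]
    - [0,0,0,0,0]

```text
time_s: 17.35
position: [476.4, 22.8, 226.8]
orientation: [0.738, 0.674, 0.0, -0.0]
contact_force: [1.5, 7.3, 0.1]
gripper_width: -0.2
```

>>> step_arm:
  motion:
    - [0,-1,0,0,0]
    - [0,0,0,0,0]
    - [0,-0.5,0,0,0]
    - [0,0,0,0,0]
    - [0,0,0,0,0]

```text
time_s: 17.85
position: [476.4, 22.4, 226.8]
orientation: [0.738, 0.674, 0.001, -0.001]
contact_force: [2.1, 19.1, -0.6]
gripper_width: -0.1
```

At the stop (19 N). Back off, rise, and check the door and caddy.

>>> step_arm:
  motion:
    - [0,8,0,0,0]
    - [0,15,0,0,0]
    - [0,0,-10,-30,0]
    - [0,0,-10,-45,0]
    - [0,0,-10,-45,0]

```text
time_s: 18.35
position: [447.5, 46.5, 348.0]
orientation: [0.738, 0.674, -0.001, -0.0]
contact_force: [1.8, -0.5, 0.5]
gripper_width: -0.2
```

>>> step_arm:
  motion:
    - [0,0,0,-45,0]
    - [0,0,0,-12,0]
    - [0,0,0,0,0]
    - [0,0,0,0,0]
    - [0,0,0,0,0]

```text
time_s: 18.85
position: [447.9, 46.5, 402.5]
orientation: [0.738, 0.674, -0.001, -0.001]
contact_force: [0.6, 0.6, 0.8]
gripper_width: -0.1
```

```bash
python3 -c "
from h import *
toh(45,-125,405)
v=cam('wrist'); save(v,'w5.png'); W=cloud(v); k=np.isfinite(W[...,0]); q=W[k]; c=v[0][k].astype(int); h=(q[:,:2]-O)@np.array([XH,YH]).T
m=(c.max(1)<45)&(q[:,2]>150)&(q[:,2]<258)&(h[:,0]<-55)&(h[:,0]>-130)
b=h[m]; print('bar',m.sum(),b.min(0),b.max(0),np.median(b,0))
m=(q[:,2]>310)&(q[:,2]<340)&(h[:,0]>0); print('post',m.sum(), h[m].min(0) if m.any() else 0,h[m].max(0) if m.any() else 0)
"
```

```text
t 18.85 pos [447.9  46.5 402.5] yaw 84.82 tilt 0.13 F [0.6 0.6 0.8] w -0.1
tool shift [-96.6 155.3  -2.8] turn -0.1
hatch xy now -110.1 -28.0
bar 1153 [-104.26357418  -75.36986915] [-55.20133518 -61.64195399] [-81.79126344 -67.20803623]
post 0 0 0
```

View pics/w5.png

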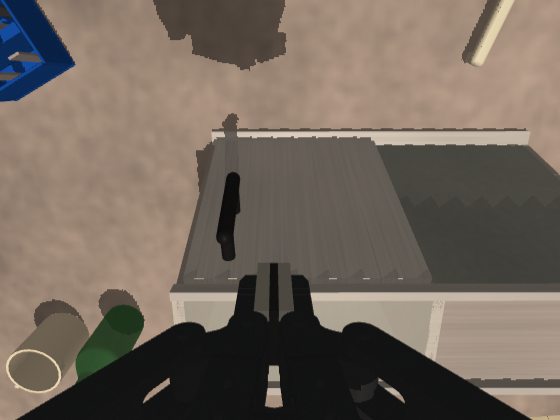

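The outer door covers the whole opening (px (180–430, 140–280)); its bar is at hatch y -68.5 against -70 nominal, so shut. Now the inner post.

>>> step_arm:
  motion:
    - [0,-30,10,0,0]
    - [0,-40,30,0,0]
    - [0,-27,40,0,0]
    - [0,0,45,0,0]
    - [0,0,31,0,0]

```text
time_s: 19.4
position: [596.9, -65.6, 402.1]
orientation: [0.739, 0.674, -0.001, -0.001]
contact_force: [-0.7, -0.7, 0.2]
gripper_width: -0.0
```

>>> step_arm:
  motion:
    - [0,0,0,0,0]
    - [0,0,0,30,0]
    - [0,0,0,35,0]
    - [0,0,0,28,0]
    - [0,0,0,0,0]

```text
time_s: 19.9
position: [592.6, -63.7, 306.6]
orientation: [0.738, 0.674, -0.002, -0.003]
contact_force: [-0.2, -0.5, -0.5]
gripper_width: -0.0
```

```bash
python3 -c "
from h import *
toh(45,-95,308)
v=cam('top'); W=cloud(v); k=np.isfinite(W[...,0]); q=W[k]; h=(q[:,:2]-O)@np.array([XH,YH]).T
m=(q[:,2]>318)&(q[:,2]<338)&(abs(h[:,0]-45)<25)&(h[:,1]>-90)&(h[:,1]<-40); print('post',m.sum(), h[m].min(0) if m.any() else 0,h[m].max(0) if m.any() else 0)
"
```

```text
t 19.9 pos [592.6 -63.7 306.6] yaw 84.82 tilt 0.45 F [-0.2 -0.5 -0.5] w -0.0
tool shift [30.1  1.1 -1.4] turn -0.1
hatch xy now 43.8 -125.1
post 35 [ 32.52636544 -77.63492524] [ 47.75513029 -60.03090623]
```

>>> step_arm:
  motion:
    - [0,12,0,0,0]
    - [0,12,0,0,0]
    - [0,10,0,0,0]
    - [0,10,0,0,0]
    - [0,12,0,0,0]

```text
time_s: 20.45
position: [600.4, -7.6, 311.4]
orientation: [0.738, 0.674, 0.0, 0.001]
contact_force: [0.5, -3.1, 1.7]
gripper_width: -0.2
```

>>> step_arm:
  motion:
    - [0,12,0,0,0]
    - [0,12,0,0,0]
    - [0,12,0,0,0]
    - [0,12,0,0,0]
    - [0,12,0,0,0]

```text
time_s: 20.95
position: [605.5, 52.3, 310.7]
orientation: [0.738, 0.674, -0.0, -0.0]
contact_force: [0.2, -2.3, 2.4]
gripper_width: 0.0
```

```bash
python3 -c "
from h import *
toh(43,105,307)"
```

```text
t 20.95 pos [605.5  52.3 310.7] yaw 84.82 tilt 0.01 F [ 0.2 -2.3  2.4] w 0.0
tool shift [113.3  -3.7   3.7] turn -0.1
hatch xy now 46.4 -8.3
```

>>> step_arm:
  motion:
    - [0,13,0,0,0]
    - [0,13,0,0,0]
    - [0,13,0,0,0]
    - [0,13,0,0,0]
    - [0,13,0,0,0]

```text
time_s: 21.45
position: [611.3, 117.2, 310.7]
orientation: [0.738, 0.674, -0.0, -0.0]
contact_force: [-0.8, -2.4, 1.8]
gripper_width: 0.3
```

>>> step_arm:
  motion:
    - [0,12,0,0,0]
    - [0,12,0,0,0]
    - [0,8,0,0,0]
    - [0,6,0,0,0]
    - [0,4,0,0,0]

```text
time_s: 21.95
position: [615.1, 158.3, 310.7]
orientation: [0.738, 0.674, -0.0, -0.0]
contact_force: [-1.3, -1.8, 1.9]
gripper_width: -0.0
```

```bash
python3 -c "
from h import *
toh(43,105,307)"
```

```text
t 21.95 pos [615.1 158.3 310.7] yaw 84.83 tilt 0.02 F [-1.3 -1.8  1.9] w -0.0
tool shift [ 6.9 -3.7  3.7] turn -0.1
hatch xy now 46.6 98.1
```

>>> step_arm:
  motion:
    - [0,2,0,0,0]
    - [0,2,0,0,0]
    - [0,0,0,0,0]
    - [0,0,0,0,0]
    - [0,-10,0,0,0]

```text
time_s: 22.45
position: [614.7, 152.3, 310.7]
orientation: [0.738, 0.675, 0.0, -0.0]
contact_force: [0.1, -1.1, -0.3]
gripper_width: -0.4
```

>>> step_arm:
  motion:
    - [0,-15,0,0,0]
    - [0,0,0,-30,0]
    - [0,0,-10,-45,0]
    - [0,0,-40,-40,0]
    - [0,0,-45,0,0]

```text
time_s: 22.95
position: [524.5, 144.0, 425.4]
orientation: [0.739, 0.674, 0.003, 0.002]
contact_force: [-0.1, 0.5, -0.7]
gripper_width: 0.3
```

>>> step_arm:
  motion:
    - [0,0,-45,0,0]
    - [0,0,-45,0,0]
    - [0,0,-45,0,0]
    - [0,0,0,0,0]
    - [0,0,0,0,0]

```text
time_s: 23.45
position: [388.4, 156.7, 421.7]
orientation: [0.738, 0.674, 0.001, 0.0]
contact_force: [1.1, 0.4, -0.6]
gripper_width: -0.0
```

Run:
```python
from h import *
toh(0,0,400)
for n in("top","scene"):
  v=caddy(n); W=cloud(v); k=np.isfinite(W[...,0]); q=W[k]; c=v[0][k].astype(int); h=(q[:,:2]-O)@np.array([XH,YH]).T
  m=(q[:,2]>318)&(q[:,2]<338)&(abs(h[:,0]-45)<30)&(abs(h[:,1])<200); print(n,'post',m.sum(), h[m].min(0) if m.any() else 0,h[m].max(0) if m.any() else 0)
  m=(c.max(1)<45)&(q[:,2]>165)&(q[:,2]<252)&(h[:,0]<-55)&(h[:,0]>-110)&(h[:,1]>-100)&(h[:,1]<120); b=h[m]
  if len(b): print('bar',len(b),np.median(b,0))
save(v,"s3.png",(170,70,420,290),2.6)
```

```text
t 23.45 pos [388.4 156.7 421.7] yaw 84.82 tilt 0.1 F [ 1.1  0.4 -0.6] w -0.0
tool shift [-76.1 179.2  21.9] turn -0.1
hatch xy now -179.1 76.5
74 116 ((-94.42247009277344, -21.663970947265625), (114.71803283691406, 9.265015602111816), 89.98241424560547) 89.96008740600698
100 299 ((-79.86772155761719, -21.54867935180664), (114.44409942626953, 20.489349365234375), 89.63504791259766) 144.5529454272182
top post 62 [ 33.70516556 116.26951762] [ 51.76868655 134.99067958]
bar 125 [-83.85547952 -70.23710523]
74 65 ((-90.74992370605469, -22.250823974609375), (11.516911506652832, 114.22055053710938), 0.08495276421308517) 89.87343233209046
100 199 ((-75.57942199707031, -22.491924285888672), (20.400531768798828, 114.86554718017578), 0.014518978074193) 144.99164969701687
scene post 37 [ 37.19963203 114.03186983] [ 56.46398613 135.22415323]
bar 98 [-79.40113864 -72.61107979]
```

View pics/s3.png

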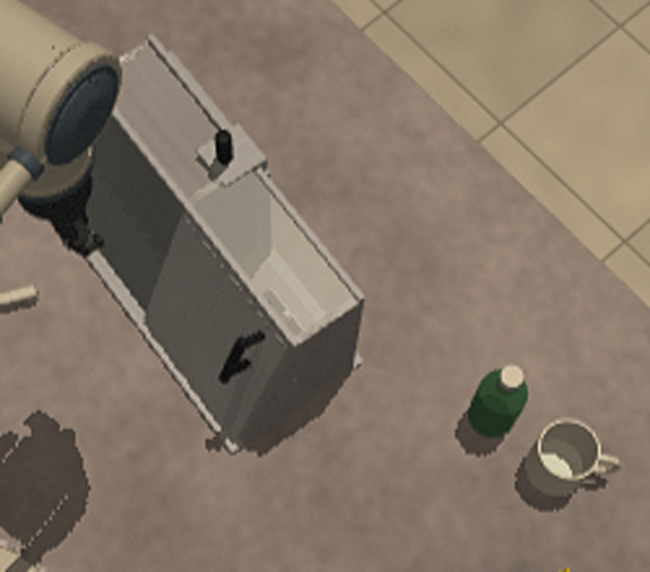

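The post is at crop (223,145), hatch y ≈ 125 (door ≈ 0.195 open). The outer bar at (240,355) is at y ≈ -70 to -72 (shut), and the soap and mug are standing. The arm is clear, so I'll hand in.

```bash
python3 -c "
from h import *
print(job_done())"
```

```text
the job is handed in; nothing more can be done
None
```

The caddy is standing in the chamber, the outer door is shut and the inner door is open. I handed the job in at about 23.5 s of the 61 s allowed; no verdict was reported.

**How it was done:** The moves could not tilt the tool, so I did not go in at 45 degrees as the task suggested. I kept the tool vertical, gripped the near end of the caddy's handle and set the caddy down just inside the sill. I then pushed it about 48 mm deeper with closed fingertips. After that I slid the outer door shut to its stop (19 N at the end), and only then slid the inner door open.

**Last checks:**
- **Caddy:** centre at about hatch x -11, y -21 mm. That is just outside the suggested -10 to 20 mm in x, but well within the judged ±40 mm. It was upright, with the handle top at z 137.6 mm. I measured this before shutting the outer door. The roof gave no view of it afterwards, so I did not check it again.
- **Outer door:** the bar stands at hatch y -68.5 to -73 mm depending on the camera, against -70 mm when shut.
- **Inner door:** the post stands at hatch y about +125 mm, so the door is open about 0.195 m. I stopped short of its end stop.
- **Bystanders:** the soap and mug were still standing in the last picture. I did not measure the brush again; the arm never came near it at low height.
- **Robot:** clear of everything, with only sensor noise on the force reading.

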